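# Hold a printer beam level over the scanner

## Task

Slide the orange cover fully back so the scanner's window is open, then pick up the printer beam (the aluminium profile with the motor clamped on it) at its balance point and hold it level in the air with the motor centred about 8 cm above the window and the profile in line with the scanner's long side, either way round. Keep the beam level the whole time, do not let it touch the scanner, leave the other things on the table where they are, and finish while still holding it there.

Things in the scene. Friction and masses are not known exactly. Their poses are not given: they have to be found in the camera images.
- beam: printer beam: aluminium profile, 20 x 20 mm section, 360 mm long (x axis), steel end plate 42 x 42 x 6 mm on its -x end, motor clamped round its +x half. It lies level on plate and motor, the profile 11 to 31 mm above the table. Origin below the profile's middle, at the underside; z up. Balance point: on the profile at x = (motor's x)/2 - 18 mm, so 17 to 60 mm from the middle, towards the motor.
- motor_center (a point): centre of the motor, a dark block 46 mm long (along the profile) x 42 x 42 mm, bright end caps, white socket on top, clamped fast; its x differs each time, 70 to 155 mm in the beam's frame; 21 mm above the table at the start. Motor 0.30 kg; profile with plate 0.30 kg.
- scanner: black scanner box fixed to the table, 250 (x, its long side) x 130 (y) x 50 mm high, that looks straight up through a window in its -x half; aluminium guide rails along both long edges rise to 59 mm. Origin: centre of its underside, z up. It may stand on either side of the table, in any direction.
- window (a point): centre of the scanner's square glass window (86 x 86 mm), at the glass, 51 mm above the table, at x = -60 mm in the scanner's frame; z up. The motor's centre should end about 100 mm above this point (motor's underside about 80 mm).
- cover (a joint): travel of the orange sliding cover in m: about 0 to 0.02 at the start (over the window), 0.115 fully back at its stop (window free); it slides along the scanner's +x axis and needs about 2 N; it stays where it is left.
- cover_grip (a point): top centre of the cover's grip, a black upright ridge 14 mm thick (along the scanner's x), 60 mm wide (along y) and 26 mm high standing on the cover plate (104 x 112 x 6 mm), its top 85 mm above the table. It moves with the cover.
- gear: bystander: printed blue gear, 54 mm across, 18 mm high, near the beam's end plate; origin under its centre
- jar: bystander: clear jar with a yellow cap, 42 mm across, 50 mm high, near the beam's end plate; origin under its centre
- figure: bystander: printed green creature, about 60 mm long, 55 mm high, beside the scanner; origin under its centre
- driver: bystander: screwdriver with a red handle, 170 mm long, lying along the scanner's other long side; origin near its middle
- glue: bystander: upright white glue stick with an orange cap, 28 mm across, 70 mm high, between scanner and beam, towards the back; origin under its centre

How it is judged:
On the way, in this order (a step that is already met when the one before it is completed fails the run):
1. the cover is slid fully back from the window (at least 105 of 115 mm), while the beam still lies on the table (value of joint cover above 0.105 m and height (world z) of beam below 0.01 m), for 0.2 s.
2. the beam is off the table, level, gripped at its balance point (height (world z) of beam above 0.03 m and angle between beam's own z axis and vertical below 0.09 rad and ((x of motor_center in the frame of beam between 0.045 and 0.0808333 m and x of the grasp point in the frame of beam between -0.0012 and 0.0388 m) or (x of motor_center in the frame of beam between 0.0808333 and 0.0966667 m and x of the grasp point in the frame of beam between 0.0067 and 0.0467 m) or (x of motor_center in the frame of beam between 0.0966667 and 0.1125 m and x of the grasp point in the frame of beam between 0.0146 and 0.0546 m) or (x of motor_center in the frame of beam between 0.1125 and 0.128333 m and x of the grasp point in the frame of beam between 0.0225 and 0.0625 m) or (x of motor_center in the frame of beam between 0.128333 and 0.144167 m and x of the grasp point in the frame of beam between 0.0304 and 0.0704 m) or (x of motor_center in the frame of beam between 0.144167 and 0.18 m and x of the grasp point in the frame of beam between 0.0383 and 0.0783 m)) and y of the grasp point in the frame of beam between -0.02 and 0.02 m and contact force between the fingers and beam above 2 N), for 0.2 s.
At the end, for the whole second after the job is handed in: Cover open (100 of 115 mm or more). Beam held still in the fingers within 16 mm of its balance point, clear of the scanner, level within 5 degrees, in line with the scanner within 7 degrees, motor centre within 20 mm sideways of the window centre and 75 to 155 mm above the glass (value of joint cover above 0.1 m and z of motor_center in the frame of window between 0.075 and 0.155 m and horizontal distance between motor_center and window below 0.02 m and angle between the x axis of beam and the x axis of scanner, either way round below 0.12 rad and angle between beam's own z axis and vertical below 0.09 rad and ((x of motor_center in the frame of beam between 0.045 and 0.0808333 m and x of the grasp point in the frame of beam between -0.0012 and 0.0388 m) or (x of motor_center in the frame of beam between 0.0808333 and 0.0966667 m and x of the grasp point in the frame of beam between 0.0067 and 0.0467 m) or (x of motor_center in the frame of beam between 0.0966667 and 0.1125 m and x of the grasp point in the frame of beam between 0.0146 and 0.0546 m) or (x of motor_center in the frame of beam between 0.1125 and 0.128333 m and x of the grasp point in the frame of beam between 0.0225 and 0.0625 m) or (x of motor_center in the frame of beam between 0.128333 and 0.144167 m and x of the grasp point in the frame of beam between 0.0304 and 0.0704 m) or (x of motor_center in the frame of beam between 0.144167 and 0.18 m and x of the grasp point in the frame of beam between 0.0383 and 0.0783 m)) and y of the grasp point in the frame of beam between -0.02 and 0.02 m and contact force between the fingers and beam above 2 N and contact force between beam and scanner below 0.1 N and linear speed of beam below 0.02 m/s and angular speed of beam below 0.1 rad/s); the arm keeps its last pose, push and grip.
It fails at once if the beam is tipped by more than 14 degrees (angle between beam's own z axis and vertical above 0.25 rad).
It fails at once if the beam knocks against the scanner (contact force between beam and scanner above 1 N).
It fails at once if a bystander is moved by more than 20 mm (distance of any of gear, jar, figure, driver, glue from where it was at the start of the episode above 0.02 m).
It also fails if it takes over 58 s, if anything falls off the work surface, if the arm or the gripper's body presses on something with over 40 N, if the wrist force passes 120 N, or if a joint passes its speed limit or range.

## Robot

A 7-joint arm with a two-finger parallel gripper is mounted at the origin on the work surface. World frame = base frame: x ahead of the robot, y to its left, z up, the work surface at z = 0. Lengths are in m, angles in rad, forces in N, time in s.
With the tool pointing down it reaches from about 0.4 to 0.875 m from the base axis. Payload 19.3 kg.
Tool frame: the origin (TCP) lies at the very end of the fingers, on their centre line; the grasp point (between the pads) lies 19 mm behind it; z points along the fingers, y is the line along which they close (so a half turn about z gives the same grasp; the last joint's range is limited). The gripper opens to 85 mm and grips with 20 to 120 N. Pads are 22 mm wide; open, the fingers measure 114 mm over their backs; the gripper's body (76 mm by 85 mm) begins 54 mm behind the grasp point. The pads swing forward as they close: fully open they stand 13 mm farther back than shut.
Start: joints at [1.044, 0.521, -0.036, 1.599, 0.021, 1.021, -0.113], TCP at [0.276, -0.561, 0.231] pointing down, gripper open.
Joint ranges: [-2.91, 2.91], [-0.3, 2.13], [-1.5, 1.42], [0.17, 2.43], [-1.26, 4.41], [0.16, 1.93], [-2.52, 2.52]. Speed limits (rad/s): [1.89, 1.89, 2.39, 2.39, 3.01, 3.01, 3.01].

## Interface

Orientations are given as [roll, pitch, yaw] about the fixed x, y, z axes, in that order (R = Rz(yaw) Ry(pitch) Rx(roll)).
In Python, from workcell import bot gives the robot as it stands.
- The arm moves only by the shell command python3 -m crank 'ROWS' [FORCE]. ROWS is a JSON object of lists of equal length, an entry for each row: "travel": the shift along the world's x, y, z in cm, a list of three; "turn": the turn, a rotation vector about the world's x, y, z in degrees, a list of three; "gripper": the closure, from 0 (fully open) to 1 (shut). A call has exactly 5 rows; each row is the pose to reach, as a shift and turn from the pose commanded when the call began; what a row does not reach only later rows make up. A row lasts 1/10 s, in which the tool goes at most 50 mm and 8.59 degrees, less where a joint would pass 70% of its speed; a pose out of reach is approached as far as the arm can. A call with a gripper value outside its range is refused whole. The fingers move at their own pace and stop on an object; FORCE is the grip in N (left out, the last holds). Time passes only in rows, so rows that repeat a pose let the fingers close, or fill a call up. It gives the time, the measured TCP pose, the force, the opening and the grip force at its end, in the units of the state.
- bot.observe(): the state, without advancing time (a new reading comes with each control period).
- bot.grab_frame(name): name is "scene" or "top"; returns a dict with "pixels" (400x640x3 uint8, red, green, blue), "fx", "fy", "cx", "cy" (pixels), "dist" ([k1, k2, p1, p2, k3] as OpenCV has them; the pictures are not rectified), "extrinsics" (4x4, takes a point from world to camera coordinates). Camera axes: x right, y down, z forward; pixel columns grow to the right and rows downward; lengths in m; the calibration is good to about 2 mm. A picture is of the moment at which its call begins. There is no depth.
- bot.job_done(): hands the job in; it is judged then, once.
The state is a dict: "clock": time; "qpos": joint angles; "qd": joint speeds; "joint_efforts": joint torques, N m; "position": TCP position; "tool_rot": TCP orientation; "force": force on the tool from outside, world axes, zero at the start; "moment": the same for the moment, N m; "grip_width": finger opening in m; "finger_force": force on a finger pad.
Only numpy, scipy, OpenCV 4.12 (cv2) and the standard library are available. Lean on these libraries where they do the work, as an engineer would, in place of code of your own. Each camera call takes 0.05 s, during which the arm holds its last target. There are 200 camera calls.

## Working session

There is one attempt and no reset: what is moved stays moved. The work goes in short steps, Python scripts to look and compute and a shell command to move; the robot and the scene stay as the last step left them, time stands still between calls to the robot, and variables do not carry over. Pictures are saved under pics/ and viewed, at most 10 in all, crops included, and the job is handed in when it is done.

```bash
ls; mkdir -p pics; cat > h.py <<'E'
import numpy as np, cv2, pickle
from workcell import bot
def grab(n,tag):
    f=bot.grab_frame(n); f['pixels']=np.array(f['pixels'],np.uint8); pickle.dump(f,open(f'{tag}.pkl','wb'))
    cv2.imwrite(f'pics/{tag}.png',f['pixels'][:,:,::-1]); return f
def load(tag): return pickle.load(open(f'{tag}.pkl','rb'))
def ray(f,uv):
    K=np.array([[f['fx'],0,f['cx']],[0,f['fy'],f['cy']],[0,0,1]]); E=np.array(f['extrinsics'])
    p=cv2.undistortPoints(np.array(uv,float).reshape(-1,1,2),K,np.array(f['dist'],float)).reshape(-1,2)
    d=np.c_[p,np.ones(len(p))]@E[:3,:3]; return -E[:3,:3].T@E[:3,3],d/np.linalg.norm(d,axis=1)[:,None]
def plane(f,uv,z):
    o,d=ray(f,uv); return o+d*((z-o[2])/d[:,2])[:,None]
def tri(f1,a,f2,b):
    o1,d1=ray(f1,a); o2,d2=ray(f2,b); out=[]
    for x,y in zip(d1,d2):
        s=np.linalg.lstsq(np.c_[x,-y],o2-o1,rcond=None)[0]; p,q=o1+s[0]*x,o2+s[1]*y
        out.append([*(p+q)/2,np.linalg.norm(p-q)])
    return np.array(out)
E
python3 - <<'E'
from h import *
for n in('scene','top'):
    f=grab(n,n+'0'); print(n,ray(f,[[320,200]]),f['fx'])
print(bot.observe())
E
```

```text
pics
scene (array([1.10179085, 0.52027236, 0.87700739]), array([[-0.5207187 , -0.45793993, -0.72051582]])) 497.6267354839519
top (array([0.28642753, 0.00417192, 1.16385933]), array([[ 0.23157683,  0.00823863, -0.97278173]])) 397.5502054322794
{'clock': 0.1, 'qpos': array([ 1.04379743,  0.52196177, -0.03631496,  1.59995747,  0.02119837,
        1.02110504, -0.11278087]), 'qd': array([ 0.00080513, -0.00148947,  0.00133996, -0.00063836,  0.00116869,
       -0.0011055 , -0.00101743]), 'joint_efforts': array([ 5.45069357e-03, -9.28485847e+01,  1.98447973e+00, -3.70528615e+01,
        1.80970109e-02,  5.41756410e-03, -2.37149010e-05]), 'position': array([ 0.27549941, -0.5606583 ,  0.23077652]), 'tool_rot': array([-3.14054888e+00,  7.85710945e-05,  4.56795536e-01]), 'force': array([ 0.51149837, -0.46505228,  0.22638724]), 'moment': array([ 0.02064037,  0.03662577, -0.00801782]), 'finger_force': 0.0, 'grip_width': 0.08523053218933624}
```

View pics/scene0.png

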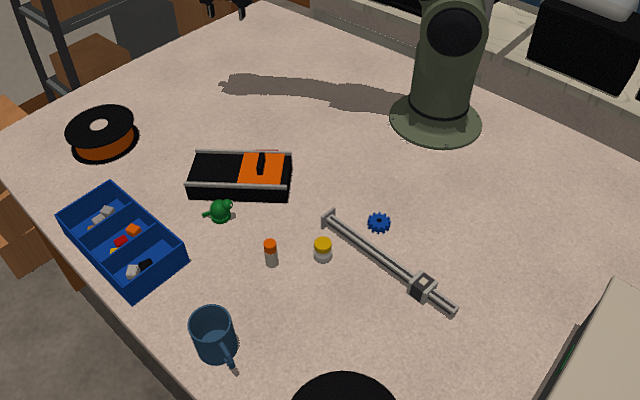

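View pics/top0.png

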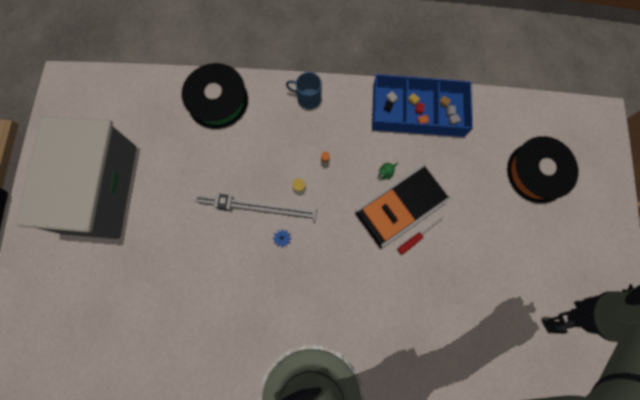

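The scene view shows the cover's orange plate at about (262,167) with its grip at (261,162), the beam from its plate at (328,218) to (455,312), and the motor at (422,287). In the top view the cover is at (387,214), the motor at (224,202) and the end plate at (316,214). I'll enlarge both.

```bash
python3 - <<'E'
from h import *
a=load('top0')['pixels'][130:270,190:460,::-1]; b=load('scene0')['pixels'][140:325,180:465,::-1]
cv2.imwrite('pics/ct.png',cv2.resize(a,None,fx=2.9,fy=2.9,interpolation=cv2.INTER_CUBIC))
cv2.imwrite('pics/cs.png',cv2.resize(b,None,fx=2.8,fy=2.8,interpolation=cv2.INTER_CUBIC))
E
```

```text
(no output)
```

View pics/ct.png

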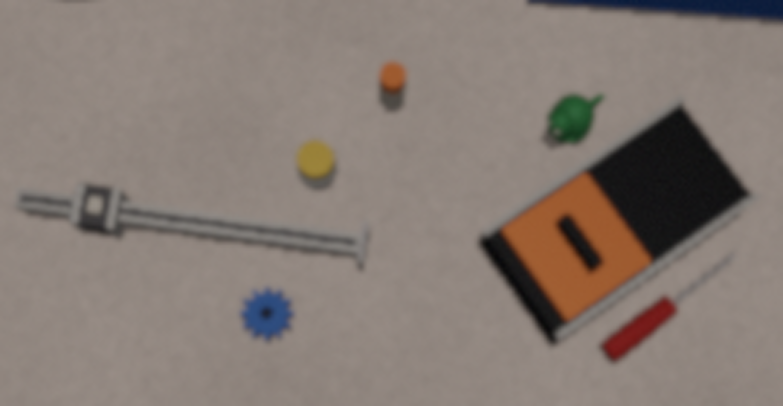

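View pics/cs.png

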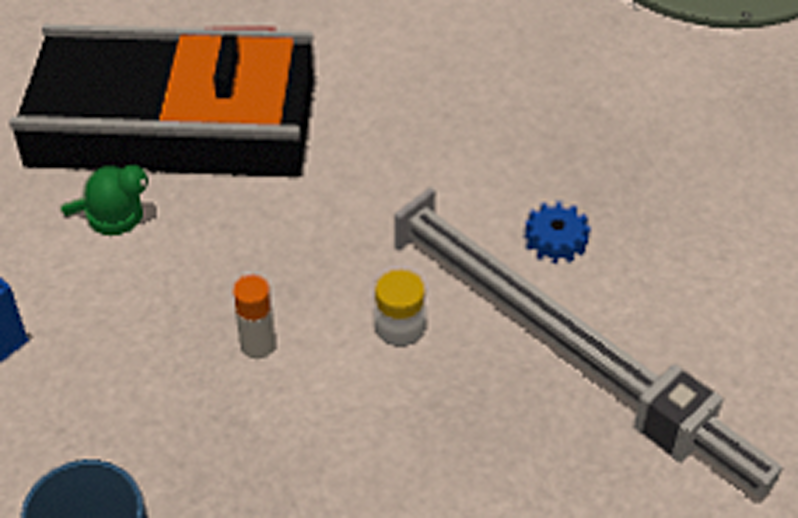

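Top crop: the socket is at (95,206), the profile's free end at (20,201), the plate at (365,247), the ridge at (579,243), and the scanner corners at (485,240), (680,107), (748,195) and (555,340). Scene crop: the same points are at (683,394), (770,473), (415,213), (226,55), and the rail ends at (298,130), (15,122), (45,32) and (312,38).

```bash
python3 - <<'E'
from h import *
np.set_printoptions(precision=4,suppress=True)
t,s=load('top0'),load('scene0')
T=lambda c:(np.array(c,float)+.5)/2.9-.5+[190,130]
S=lambda c:(np.array(c,float)+.5)/2.8-.5+[180,140]
names=['socket','end','plate','ridge','c-x+y','c+x+y','c+x-y','c-x-y','jar','glue']
tc=[(95,206),(20,201),(365,247),(579,242),(485,240),(680,107),(748,195),(555,340),(316,159),(393,76)]
sc=[(683,394),(770,473),(415,213),(229,54),(298,130),(15,122),(45,32),(312,38),(400,287),(252,285)]
P=tri(t,T(tc),s,S(sc))
for n,p in zip(names,P): print(n,p)
# colour masks
def cen(f,lo,hi,box,dark=False):
    h=cv2.cvtColor(f['pixels'],cv2.COLOR_RGB2HSV); m=cv2.inRange(h,lo,hi); x0,y0,x1,y1=box
    k=np.zeros_like(m); k[y0:y1,x0:x1]=m[y0:y1,x0:x1]
    c=max(cv2.findContours(k,cv2.RETR_EXTERNAL,cv2.CHAIN_APPROX_NONE)[0],key=cv2.contourArea)
    return cv2.minAreaRect(c),c
out={}
for n,f,b in(('t',t,(350,160,460,250)),('s',s,(230,145,300,190))):
    r,c=cen(f,(5,120,80),(20,255,255),b); out[n]=c
    print(n,r)
bx=cv2.boxPoints(cen(t,(5,120,80),(20,255,255),(350,160,460,250))[0])
q=plane(t,bx,.058);print('cover top',q,np.linalg.norm(np.diff(q,axis=0),axis=1),q.mean(0))
C=P[4:8,:3];print('lens',np.linalg.norm(C-np.roll(C,-1,0),axis=1))
print('top-only corners z.059',plane(t,T(tc[4:8]),.059))
ax=(C[1]+C[2]-C[0]-C[3]);print('scanner yaw',np.degrees(np.arctan2(ax[1],ax[0])),C.mean(0))
b=plane(t,T(tc[:3]),.031);b2=plane(s,S(sc[:3]),.031);print('beam t',b,'s',b2)
# profile direction
d=P[0,:3]-P[2,:3];print('beam yaw',np.degrees(np.arctan2(d[1],d[0])),np.linalg.norm(d[:2]),np.linalg.norm((P[1]-P[2])[:2]),np.linalg.norm((P[1]-P[0])[:2]))
E
```

```text
socket [0.531  0.2972 0.0431 0.0015]
end [0.535  0.3791 0.0256 0.    ]
plate [0.5118 0.0245 0.0243 0.0017]
ridge [ 0.519  -0.1809  0.0845  0.0013]
c-x+y [ 0.5228 -0.0949  0.0506  0.0015]
c+x+y [ 0.6759 -0.2883  0.0487  0.0023]
c+x-y [ 0.5864 -0.3563  0.0549  0.0027]
c-x-y [ 0.4288 -0.1677  0.0509  0.0021]
jar [0.5936 0.0794 0.048  0.0015]
glue [0.6789 0.0077 0.0707 0.0008]
t ((388.3687744140625, 214.23446655273438), (39.505496978759766, 37.200740814208984), 54.24611282348633)
s ((260.52081298828125, 167.8972625732422), (46.1794548034668, 31.32621192932129), 1.9749339818954468)
cover top [[ 0.5315 -0.1068  0.058 ]
 [ 0.6017 -0.1913  0.058 ]
 [ 0.512  -0.2598  0.058 ]
 [ 0.4442 -0.1757  0.058 ]] [0.1099 0.1129 0.1081] [ 0.5223 -0.1834  0.058 ]
lens [0.2467 0.1125 0.2459 0.1189]
top-only corners z.059 [[ 0.5206 -0.0935  0.059 ]
 [ 0.6715 -0.2847  0.059 ]
 [ 0.5844 -0.3538  0.059 ]
 [ 0.4271 -0.1656  0.059 ]]
scanner yaw -50.875657406432445 [ 0.5535 -0.2268  0.0513]
beam t [[0.534  0.2997 0.031 ]
 [0.5338 0.3773 0.031 ]
 [0.511  0.0237 0.031 ]] s [[0.5223 0.2946 0.031 ]
 [0.5387 0.38   0.031 ]
 [0.5161 0.0292 0.031 ]]
beam yaw 85.97746309582307 0.27339701686782664 0.3553179834252638 0.0819349980897366
```

Heights check out: ridge 84.5 mm, socket about 42 mm, scanner sides about 248 mm. Scanner yaw is about -51°, the window is at about (0.513,-0.179), beam yaw is about 86.4°, and motor x is about 98 mm. I'll move above the ridge with the tool at yaw 39°.

```bash
python3 -m crank '{"travel":[[4,5,0],[8,11,0],[12,17,0],[15,22,0],[16,25,0]],"turn":[[0,0,4],[0,0,8],[0,0,13],[0,0,13],[0,0,13]],"gripper":[0,0,0,0,0]}' 20; python3 -m crank '{"travel":[[2,3,-1],[4,7,-3],[6,10,-5],[8,13,-7],[8.4,13,-8]],"turn":[[0,0,0],[0,0,0],[0,0,0],[0,0,0],[0,0,0]],"gripper":[0,0,0,0,0]}'
python3 - <<'E'
from h import *
o=bot.observe();print(o['clock'],o['position'],np.degrees(o['tool_rot']),o['qpos'],o['force'])
E
```

```text
clock: 0.6
position: [0.4142, -0.351, 0.2311]
tool_rot: [-3.141, -0.0, 0.684]
force: [0.5, 0.5, -0.5]
grip_width: 0.0851
finger_force: 0.0
clock: 1.1
position: [0.4991, -0.218, 0.1497]
tool_rot: [-3.139, -0.001, 0.69]
force: [-0.6, -0.1, -0.4]
grip_width: 0.0854
finger_force: 0.0
1.1 [ 0.49905282 -0.21803934  0.14968268] [-1.79863706e+02 -5.52627048e-02  3.95070803e+01] [ 0.43603109  0.5048259  -0.17832665  1.88128217  0.12080518  0.76729706
 -0.68898243] [-0.64026582 -0.1031851  -0.36231053]
```

```bash
python3 -m crank '{"travel":[[0,0,0],[0,0,0],[0,0,0],[0,0,0],[0,0,0]],"turn":[[0,0,0],[0,0,0],[0,0,0],[0,0,0],[0,0,0]],"gripper":[0,0,0,0,0]}' 20
```

```text
clock: 1.6
position: [0.4973, -0.2235, 0.1518]
tool_rot: [3.141, -0.0, 0.683]
force: [-0.0, 0.3, -0.9]
grip_width: 0.0856
finger_force: 0.0
```

```bash
python3 -m crank '{"travel":[[1,2,0],[2.2,4.2,0],[2.2,4.2,-2],[2.2,4.2,-4],[2.2,4.2,-4]],"turn":[[0,0,0],[0,0,0],[0,0,0],[0,0,0],[0,0,0]],"gripper":[0,0,0,0,0]}'; python3 - <<'E'
from h import *
grab('scene','s1');f=grab('top','t1')
a=load('t1')['pixels'][150:270,330:460,::-1]; b=load('s1')['pixels'][90:220,180:320,::-1]
cv2.imwrite('pics/c1.png',np.hstack([cv2.resize(a,(400,370)),cv2.resize(b,(398,370))]))
E
```

```text
clock: 2.1
position: [0.5182, -0.1806, 0.1096]
tool_rot: [-3.139, 0.002, 0.684]
force: [0.4, 0.5, 1.0]
grip_width: 0.0855
finger_force: 0.0
```

View pics/c1.png

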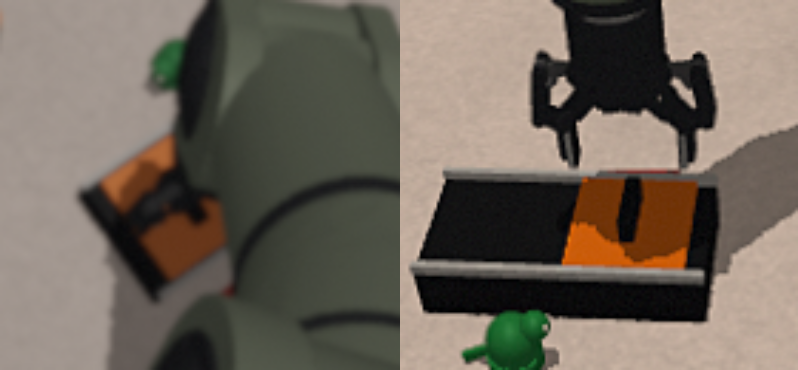

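The open fingers straddle the ridge, which is at (629,210) in the right half. I'll go down and close.

```bash
python3 -m crank '{"travel":[[0,0,-2],[0,0,-4],[0,0,-4.2],[0,0,-4.2],[0,0,-4.2]],"turn":[[0,0,0],[0,0,0],[0,0,0],[0,0,0],[0,0,0]],"gripper":[0,0,0,0.5,0.8]}' 30;python3 -m crank '{"travel":[[0,0,0],[0,0,0],[0,0,0],[0,0,0],[0,0,0]],"turn":[[0,0,0],[0,0,0],[0,0,0],[0,0,0],[0,0,0]],"gripper":[1,1,1,1,1]}'
```

```text
clock: 2.7
position: [0.52, -0.1811, 0.0706]
tool_rot: [3.14, -0.001, 0.683]
force: [0.9, -0.7, 0.4]
grip_width: 0.0591
finger_force: 0.0
clock: 3.2
position: [0.5198, -0.181, 0.0699]
tool_rot: [3.141, -0.001, 0.683]
force: [-1.4, 0.2, 8.0]
grip_width: 0.0131
finger_force: 33.6
```

```bash
python3 -m crank '{"travel":[[0.9,-1.2,0],[1.9,-2.3,0],[2.8,-3.5,0],[3.8,-4.7,0],[4.7,-5.8,0]],"turn":[[0,0,0],[0,0,0],[0,0,0],[0,0,0],[0,0,0]],"gripper":[1,1,1,1,1]}';python3 -m crank '{"travel":[[0.5,-0.6,0],[1,-1.2,0],[1.5,-1.8,0],[1.9,-2.3,0],[1.9,-2.3,0]],"turn":[[0,0,0],[0,0,0],[0,0,0],[0,0,0],[0,0,0]],"gripper":[1,1,1,1,1]}'
```

```text
clock: 3.7
position: [0.5664, -0.2401, 0.0699]
tool_rot: [3.141, 0.001, 0.683]
force: [-5.3, -2.4, 10.3]
grip_width: 0.013
finger_force: 33.9
clock: 4.2
position: [0.5852, -0.2639, 0.0699]
tool_rot: [3.14, 0.001, 0.682]
force: [-5.2, -6.1, 9.0]
grip_width: 0.0133
finger_force: 33.7
```

```bash
python3 -m crank '{"travel":[[0.1,-0.2,0],[0.2,-0.4,0],[0.3,-0.5,0],[0.3,-0.5,0],[0.3,-0.5,0]],"turn":[[0,0,0],[0,0,0],[0,0,0],[0,0,0],[0,0,0]],"gripper":[1,1,1,1,1]}'
```

```text
clock: 4.7
position: [0.5882, -0.2678, 0.0699]
tool_rot: [3.141, 0.001, 0.683]
force: [-4.0, -2.9, 7.8]
grip_width: 0.0131
finger_force: 33.5
```

```bash
python3 -m crank '{"travel":[[0.1,-0.2,0],[0.2,-0.3,0],[0.3,-0.4,0],[0.3,-0.4,0],[0.3,-0.4,0]],"turn":[[0,0,0],[0,0,0],[0,0,0],[0,0,0],[0,0,0]],"gripper":[1,1,1,1,1]}'
```

```text
clock: 5.2
position: [0.5905, -0.2708, 0.0698]
tool_rot: [-3.14, 0.001, 0.683]
force: [-10.3, 3.5, 14.3]
grip_width: 0.0129
finger_force: 34.4
```

Force jumped to about 9 N against the slide direction, so the stop has been reached after about 114 mm. I'll release and rise.

```bash
python3 -m crank '{"travel":[[0,0,0],[0,0,0],[0,0,0],[0,0,0],[0,0,3]],"turn":[[0,0,0],[0,0,0],[0,0,0],[0,0,0],[0,0,0]],"gripper":[0,0,0,0,0]}';python3 -m crank '{"travel":[[0,0,4],[-0.6,2,8],[-1.3,6,10],[-2,10,10],[-2.6,14,10]],"turn":[[0,0,0],[0,0,0],[0,0,6],[0,0,13],[0,0,20]],"gripper":[0,0,0,0,0]}';python3 -m crank '{"travel":[[-0.6,4,0],[-1.2,8,0],[-1.8,12,0],[-2.4,16,0],[-2.6,20,0]],"turn":[[0,0,7],[0,0,14],[0,0,20],[0,0,24],[0,0,27]],"gripper":[0,0,0,0,0]}'
```

```text
clock: 5.7
position: [0.5895, -0.27, 0.0963]
tool_rot: [-3.137, 0.003, 0.684]
force: [-0.2, -0.4, 0.3]
grip_width: 0.0838
finger_force: 0.0
clock: 6.2
position: [0.5652, -0.1295, 0.2002]
tool_rot: [3.14, -0.0, 1.037]
force: [0.1, -0.5, 0.2]
grip_width: 0.0853
finger_force: 0.0
clock: 6.7
position: [0.5388, 0.0705, 0.1995]
tool_rot: [3.141, 0.0, 1.507]
force: [1.0, -0.3, -0.9]
grip_width: 0.0855
finger_force: 0.0
```

```bash
python3 - <<'E'
from h import *
s,t=grab('scene','s2'),grab('top','t2')
print(bot.observe()['position'],np.degrees(bot.observe()['tool_rot']))
a=t['pixels'][130:270,190:460,::-1]; b=s['pixels'][130:325,170:465,::-1]
cv2.imwrite('pics/c2.png',np.vstack([cv2.resize(a,(540,280),interpolation=cv2.INTER_CUBIC),cv2.resize(b,(472,312),interpolation=cv2.INTER_CUBIC)[:, :].copy() if 0 else cv2.copyMakeBorder(cv2.resize(b,(472,312),interpolation=cv2.INTER_CUBIC),0,0,0,68,cv2.BORDER_CONSTANT)]))
E
```

```text
[0.53882563 0.07481141 0.19966103] [ 1.79977599e+02 -1.41810305e-01  8.66538796e+01]
```

View pics/c2.png

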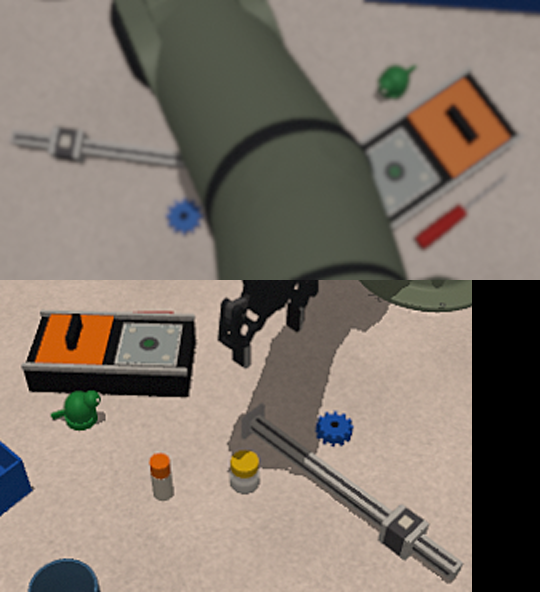

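The cover is fully back and the window is visible, with its centre at (395,172) in the top half and (149,63) in the bottom half. The beam is undisturbed.

```bash
python3 - <<'E'
from h import *
np.set_printoptions(precision=4,suppress=True)
t,s=load('t2'),load('s2')
a=[(395.5/2-.25+190,172.5/2-.25+130)];b=[(149.5/1.6-.5+170,63.5/1.6-.5+130)]
print('window',tri(t,a,s,b),plane(t,a,.051),plane(s,b,.051))
T=lambda c:(np.array(c,float)+.5)/2.9-.5+[190,130]
S=lambda c:(np.array(c,float)+.5)/2.8-.5+[180,140]
t0,s0=load('top0'),load('scene0')
print('motor top caps top view',plane(t0,T([(77,205),(118,211)]),.042))
# scene: corners of motor top face: left(642,402) top(677,370) right(722,400) bottom(688,435)
q=plane(s0,S([(640,403),(676,369),(721,401),(686,434)]),.042);print('scene motor top',q,q.mean(0))
# profile top-face centre groove line in scene at .031
print('profile line scene',plane(s0,S([(424,215),(530,291),(640,371),(768,470)]),.031))
print('profile line top',plane(t0,T([(20,201),(150,217),(250,230),(350,243)]),.031))
E
```

```text
window [[ 0.5176 -0.1817  0.0497  0.0018]] [[ 0.5179 -0.1822  0.051 ]] [[ 0.5182 -0.1797  0.051 ]]
motor top caps top view [[0.5314 0.3152 0.042 ]
 [0.5281 0.273  0.042 ]]
scene motor top [[0.5569 0.2782 0.042 ]
 [0.5145 0.2812 0.042 ]
 [0.5169 0.3222 0.042 ]
 [0.5573 0.3184 0.042 ]] [0.5364 0.3    0.042 ]
profile line scene [[0.5129 0.0361 0.031 ]
 [0.5192 0.1499 0.031 ]
 [0.526  0.2586 0.031 ]
 [0.5375 0.3776 0.031 ]]
profile line top [[0.5338 0.3773 0.031 ]
 [0.5266 0.2425 0.031 ]
 [0.5203 0.1403 0.031 ]
 [0.514  0.039  0.031 ]]
```

```bash
python3 -m crank '{"travel":[[-0.4,4,0],[-0.8,8,0],[-1.2,12,-2],[-1.3,15.5,-5],[-1.3,15.5,-9]],"turn":[[0,0,0],[0,0,0],[0,0,0],[0,0,0],[0,0,0]],"gripper":[0,0,0,0,0]}';python3 -m crank '{"travel":[[0,0,-1],[0,0,-2],[0,0,-2],[0,0,-2],[0,0,-2]],"turn":[[0,0,0],[0,0,0],[0,0,0],[0,0,0],[0,0,0]],"gripper":[0,0,0,0,0]}'
```

```text
clock: 7.3
position: [0.5264, 0.2297, 0.1096]
tool_rot: [3.139, -0.004, 1.509]
force: [0.1, -0.7, -0.7]
grip_width: 0.0851
finger_force: 0.0
clock: 7.8
position: [0.5272, 0.224, 0.0907]
tool_rot: [3.14, -0.001, 1.503]
force: [0.8, 0.0, 0.7]
grip_width: 0.0855
finger_force: 0.0
```

```bash
python3 - <<'E'
from h import *
s,t=grab('scene','s3'),grab('top','t3')
print(bot.observe()['position'],np.degrees(bot.observe()['tool_rot']))
b=s['pixels'][150:340,310:480,::-1]
cv2.imwrite('pics/c3.png',cv2.resize(b,(510,570),interpolation=cv2.INTER_CUBIC))
E
```

```text
[0.52696256 0.22402489 0.09028311] [ 1.79925585e+02 -3.11535964e-02  8.61347641e+01]
```

View pics/c3.png

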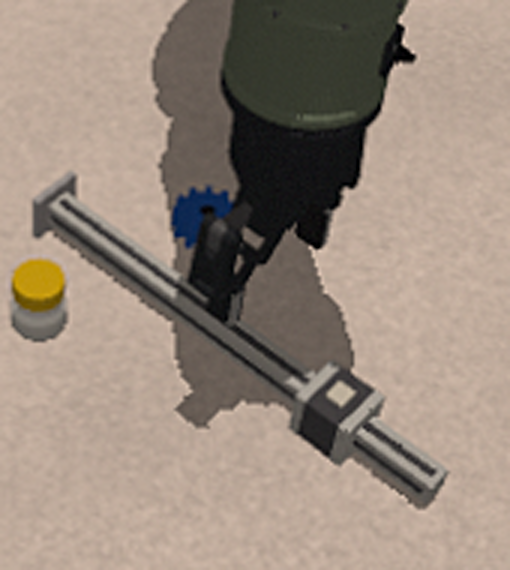

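The near finger is at about (215,270) above the profile, the motor is at (338,410), and the path down is clear of the jar and gear. I'll go down and grip.

```bash
python3 -m crank '{"travel":[[0,0.6,-2],[0,0.6,-5],[0,0.6,-7],[0,0.6,-8],[0,0.6,-8]],"turn":[[0,0,0],[0,0,0],[0,0,0],[0,0,0],[0,0,0]],"gripper":[0,0,0,0,0]}' 60;python3 -m crank '{"travel":[[0,0,0],[0,0,0],[0,0,0],[0,0,0],[0,0,0]],"turn":[[0,0,0],[0,0,0],[0,0,0],[0,0,0],[0,0,0]],"gripper":[0.4,0.7,1,1,1]}' 60;python3 -m crank '{"travel":[[0,0,0],[0,0,0],[0,0,0.3],[0,0,0.7],[0,0,1]],"turn":[[0,0,0],[0,0,0],[0,0,0],[0,0,0],[0,0,0]],"gripper":[1,1,1,1,1]}' 80
```

```text
clock: 8.4
position: [0.5261, 0.23, 0.0087]
tool_rot: [-3.141, 0.001, 1.504]
force: [0.2, -0.0, -0.1]
grip_width: 0.0857
finger_force: 0.0
clock: 8.9
position: [0.5268, 0.2302, 0.01]
tool_rot: [3.141, -0.0, 1.504]
force: [1.1, -1.9, 5.9]
grip_width: 0.0189
finger_force: 58.4
clock: 9.4
position: [0.5262, 0.2301, 0.0195]
tool_rot: [-3.141, 0.0, 1.504]
force: [0.4, 0.4, -6.4]
grip_width: 0.0182
finger_force: 78.6
```

Gripped at about 19 mm wide, with about 6 N of weight on the tool. I'll lift slowly and check the moment.

```bash
python3 -m crank '{"travel":[[0,0,1],[0,0,2.2],[0,0,3.5],[0,0,4.5],[0,0,5]],"turn":[[0,0,0],[0,0,0],[0,0,0],[0,0,0],[0,0,0]],"gripper":[1,1,1,1,1]}';python3 -m crank '{"travel":[[0,0,0],[0,0,0],[0,0,0],[0,0,0],[0,0,0]],"turn":[[0,0,0],[0,0,0],[0,0,0],[0,0,0],[0,0,0]],"gripper":[1,1,1,1,1]}'; python3 - <<'E'
from h import *
o=bot.observe();print(o['moment'],o['force'],o['position'])
s=grab('scene','s4');t=grab('top','t4')
b=s['pixels'][100:340,280:500,::-1]
cv2.imwrite('pics/c4.png',cv2.resize(b,(520,567),interpolation=cv2.INTER_CUBIC))
E
```

```text
clock: 9.9
position: [0.5269, 0.2303, 0.0708]
tool_rot: [3.14, -0.001, 1.504]
force: [-0.1, -0.2, -5.9]
grip_width: 0.0184
finger_force: 78.7
clock: 10.4
position: [0.5262, 0.2301, 0.069]
tool_rot: [-3.141, 0.0, 1.504]
force: [0.9, 0.9, -5.3]
grip_width: 0.0182
finger_force: 78.7
[0.02412828 0.05286725 0.01572814] [ 0.89752688  0.93084677 -5.27855742] [0.52622253 0.23014219 0.06896212]
```

View pics/c4.png

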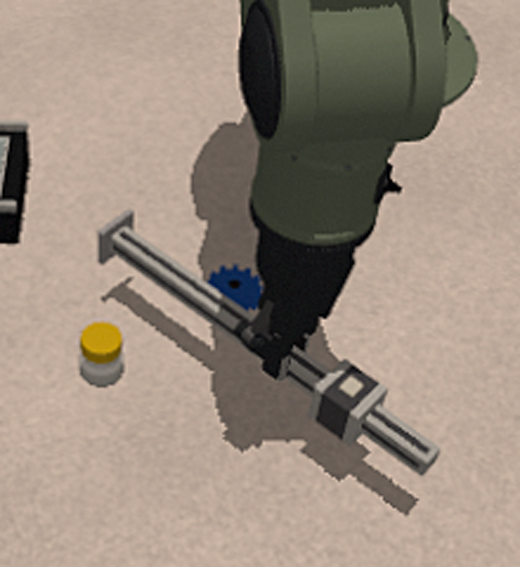

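The beam is level and the moment is about 0.02 N·m, so it is balanced. I'll lift higher, then carry it over while turning it +43°.

```bash
python3 -m crank '{"travel":[[0,0,1],[0,0,3],[0,0,6],[0,0,9],[0,-1,11]],"turn":[[0,0,0],[0,0,0],[0,0,0],[0,0,0],[0,0,0]],"gripper":[1,1,1,1,1]}';python3 -m crank '{"travel":[[0.1,-2,1],[0.3,-4.5,1],[0.6,-7.5,1],[0.8,-10.5,1],[1,-13.5,1]],"turn":[[0,0,1],[0,0,3],[0,0,6],[0,0,9],[0,0,12]],"gripper":[1,1,1,1,1]}';python3 -m crank '{"travel":[[0.2,-3,0],[0.4,-6,0],[0.6,-9,0],[0.8,-12,0],[1,-15,0]],"turn":[[0,0,3],[0,0,6],[0,0,10],[0,0,13],[0,0,16]],"gripper":[1,1,1,1,1]}';python3 -m crank '{"travel":[[0.2,-3,0],[0.4,-6,0],[0.6,-8.5,0],[0.8,-11,0],[1,-13,0]],"turn":[[0,0,3],[0,0,6],[0,0,9],[0,0,12],[0,0,14]],"gripper":[1,1,1,1,1]}';python3 -m crank '{"travel":[[0.2,-1.5,0],[0.4,-2.5,0],[0.4,-3,0],[0.4,-3,0],[0.4,-3,0]],"turn":[[0,0,0.7],[0,0,0.7],[0,0,0.7],[0,0,0.7],[0,0,0.7]],"gripper":[1,1,1,1,1]}'
python3 - <<'E'
from h import *
o=bot.observe();print(o['moment'],o['force'],o['position'],np.degrees(o['tool_rot']))
s=grab('scene','s5');t=grab('top','t5')
b=s['pixels'][60:260,150:370,::-1];a=t['pixels'][130:290,310:470,::-1]
cv2.imwrite('pics/c5.png',np.hstack([cv2.resize(b,(440,400),interpolation=cv2.INTER_CUBIC),cv2.resize(a,(352,400))]))
E
```

```text
clock: 11.0
position: [0.5266, 0.2216, 0.1821]
tool_rot: [3.14, -0.002, 1.506]
force: [0.5, -0.1, -7.1]
grip_width: 0.0185
finger_force: 79.0
clock: 11.5
position: [0.5363, 0.084, 0.1901]
tool_rot: [3.141, 0.0, 1.716]
force: [1.0, 0.1, -5.6]
grip_width: 0.0182
finger_force: 78.8
clock: 12.0
position: [0.5463, -0.0661, 0.1901]
tool_rot: [3.141, 0.0, 1.995]
force: [-0.1, 0.9, -5.1]
grip_width: 0.0184
finger_force: 78.9
clock: 12.5
position: [0.5562, -0.1966, 0.19]
tool_rot: [-3.141, 0.001, 2.238]
force: [-0.5, 0.7, -4.9]
grip_width: 0.0183
finger_force: 78.9
clock: 13.0
position: [0.5604, -0.224, 0.1894]
tool_rot: [3.141, -0.0, 2.25]
force: [1.0, 0.2, -6.3]
grip_width: 0.0185
finger_force: 78.9
[-0.0015954   0.00143135  0.00375524] [ 1.03015644  0.22360057 -6.28148702] [ 0.56043732 -0.22395452  0.18944453] [ 1.79989389e+02 -1.21700309e-02  1.28906039e+02]
```

View pics/c5.png

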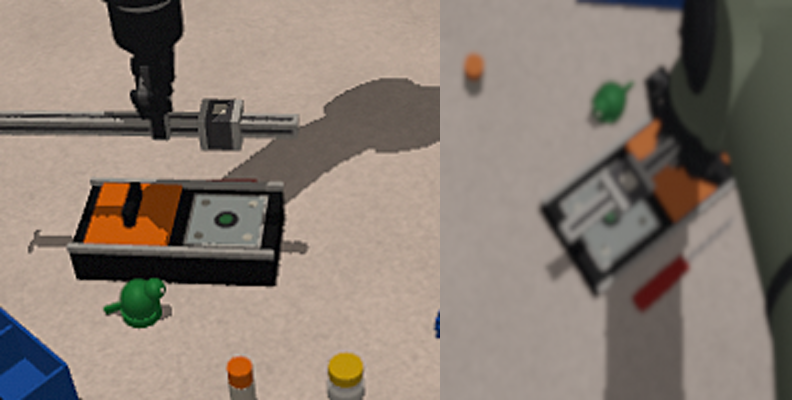

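The beam is level and parallel above the scanner. The socket is at (221,111) in the left view and (187,181) in the right view. I'll triangulate it.

```bash
python3 - <<'E'
from h import *
s,t=load('s5'),load('t5')
a=[((187.5)/2.2-.5+310,181.5/2.5-.5+130)];b=[(221.5/2-.5+150,111.5/2-.5+60)]
z=.042+.1894-.0100
print(tri(t,a,s,b),plane(s,b,z),plane(t,a,z))
E
```

```text
[[ 0.51816086 -0.16993629  0.21944793  0.00181894]] [[ 0.5195957  -0.16692543  0.2214    ]] [[ 0.5182723  -0.17031661  0.2214    ]]
```

The socket is at (0.518,-0.170,0.219), which matches the prediction. I'll shift y by -1 cm and lower 4.9 cm.

```bash
python3 -m crank '{"travel":[[0,-0.5,-0.5],[0,-1,-1.8],[0,-1,-3],[0,-1,-4.2],[0,-1,-4.9]],"turn":[[0,0,0],[0,0,0],[0,0,0],[0,0,0],[0,0,0]],"gripper":[1,1,1,1,1]}';python3 -m crank '{"travel":[[0,0,0],[0,0,0],[0,0,0],[0,0,0],[0,0,0]],"turn":[[0,0,0],[0,0,0],[0,0,0],[0,0,0],[0,0,0]],"gripper":[1,1,1,1,1]}';python3 -m crank '{"travel":[[0,0,0],[0,0,0],[0,0,0],[0,0,0],[0,0,0]],"turn":[[0,0,0],[0,0,0],[0,0,0],[0,0,0],[0,0,0]],"gripper":[1,1,1,1,1]}'
python3 - <<'E'
from h import *
s=grab('scene','s6');t=grab('top','t6')
b=s['pixels'][60:260,110:370,::-1];a=t['pixels'][130:290,310:470,::-1]
cv2.imwrite('pics/c6.png',np.hstack([cv2.resize(b,(520,400),interpolation=cv2.INTER_CUBIC),cv2.resize(a,(280,280))[:400] if 0 else cv2.copyMakeBorder(cv2.resize(a,(280,280)),0,120,0,0,cv2.BORDER_CONSTANT)]))
E
```

```text
clock: 13.6
position: [0.5598, -0.2345, 0.1384]
tool_rot: [-3.141, -0.002, 2.249]
force: [-0.6, -0.0, -6.0]
grip_width: 0.0179
finger_force: 78.9
clock: 14.1
position: [0.5605, -0.2349, 0.1406]
tool_rot: [3.141, 0.001, 2.249]
force: [0.6, -0.1, -5.9]
grip_width: 0.0185
finger_force: 78.8
clock: 14.6
position: [0.5604, -0.2348, 0.1403]
tool_rot: [-3.142, 0.0, 2.249]
force: [-0.3, -0.0, -6.4]
grip_width: 0.0184
finger_force: 78.8
```

View pics/c6.png

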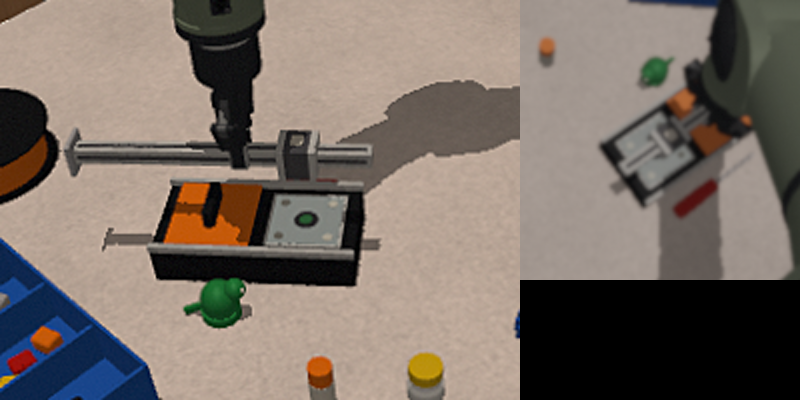

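The beam is level, parallel to the scanner and clear of it, with the motor (297,155) above the window (306,219). I'll hand in.

```bash
python3 - <<'E'
from h import *
p=plane(load('s6'),[(258.25,130.75)],.172)[0];print(p)
if np.hypot(p[0]-.5178,p[1]+.181)<.012: print(bot.job_done())
E
```

```text
[ 0.52000458 -0.17910013  0.172     ]
the job is handed in; nothing more can be done
None
```

I slid the cover back to its stop and handed the job in with the arm holding the beam level near its balance point, in line with the scanner. The motor measured about 3 mm sideways of the window's centre and roughly 100 mm above the glass; no verdict came back.

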